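Load glaze test tiles from the drying rack into the kiln setter in order

ROBOT

A 7-joint arm with a two-finger parallel gripper is mounted at the origin on a cart in front of the work surface, level with it; the furniture and walls round the work are solid. World frame = base frame: x ahead of the robot, y to its left, z up, the work surface at z = 0. Lengths are in mm, angles in rad, forces in N, time in s.
With the tool pointing down it reaches from about 400 to 750 mm from the base axis. Payload 19.5 kg.
Tool frame: the origin (TCP) lies at the very end of the fingers, on their centre line; the grasp point (between the pads) lies 19 mm behind it; z points along the fingers, y is the line along which they close (so a half turn about z gives the same grasp; the last joint's range is limited). The gripper opens to 85 mm and grips with 20 to 120 N. Pads are 22 mm wide; open, the fingers measure 114 mm over their backs; the gripper's body (76 mm by 85 mm) begins 54 mm behind the grasp point. The pads swing forward as they close: fully open they stand 13 mm farther back than shut.
Start: joints at [1.286, 0.707, -0.028, 1.485, 0.022, 0.951, -0.075], TCP at [138.237, -558.109, 231.268] pointing down, gripper open.
Joint ranges: [-2.71, 2.71], [-0.32, 2.16], [-1.57, 1.52], [0, 2.45], [-1.46, 4.6], [0, 2.02], [-2.83, 2.83]. Speed limits (rad/s): [1.89, 1.89, 2.57, 2.57, 3.01, 3.01, 3.01].

INTERFACE

Orientations are given as [roll, pitch, yaw] about the fixed x, y, z axes, in that order (R = Rz(yaw) Ry(pitch) Rx(roll)).
In Python, from rig import r, get_image, calibration, silhouettes, place_of gives the robot as it stands.
- The arm moves only by the tool servo_tool, never from a script. Its arguments are lists of equal length, an entry for each row: "slide": the shift along the tool's x, y, z as a fraction of full scale, a list of three; "rotation": the turn, a rotation vector about the tool's x, y, z as a fraction of full scale, a list of three. A call has exactly 5 rows; each row is the pose to reach, as a shift and turn from the pose commanded when the call began, along the tool's axes at that moment; what a row does not reach only later rows make up. Full scale, the value 1, is 0.1 m for a shift and 120 degrees for a turn. A row lasts 1/8 s, in which the tool goes at most 62.5 mm and 10.7 degrees, less where a joint would pass 70% of its speed; a pose out of reach is approached as far as the arm can. A call with a number of a shift or a turn outside -1 to 1 is refused whole. A call with a gripper value outside its range is refused whole. "grip" is the opening, from 0 (shut) to 1 (fully open), set as the call begins (left out, the last holds). The fingers move at their own pace and stop on an object; "grip_force" is the grip in N (left out, the last holds). Time passes only in rows, so rows that repeat a pose let the fingers close, or fill a call up. It gives the time, the measured TCP pose, the force, the opening and the grip force at its end, in the units of the state.
- r.state(): the state, without advancing time (a new reading comes with each control period).
- get_image(name): name is "side" or "top"; returns the picture (400x640x3 uint8, blue, green, red); there is no depth.
- calibration(name): a dict with "camera_matrix" (3x3 intrinsics, pixels), "D" ([k1, k2, p1, p2, k3] as OpenCV has them; the pictures are not rectified), "pose" (4x4, takes a point from camera to world coordinates). Camera axes: x right, y down, z forward; pixel columns grow to the right and rows downward; lengths in mm; the calibration is good to about 2 mm. A picture is of the moment at which its call begins. calibration takes no time and is no camera call.
- r.close_job(): hands the job in; it is judged then, once.
Trained networks look in the newest picture that a camera, given by its name, has taken for a name from the list of things; names that differ only in an ending like _2 or _b are one class to them, and where a whole thing is asked for, a point or a joint stands for the part that bears it (a point fixed in the world has none). Each returns a list of dicts, best first, with "p" (0 to 1); they miss things now and then, are a little off and sometimes report something else, mostly with a low value. They report only what shows in the picture. A call takes as long as a camera call.
- silhouettes(camera, label): "pixels" (400x640 bool, what is visible of it) and "pixel" ([column, row] in pixels, amid what is visible of it).
- place_of(camera, label): "pixel" ([column, row] in pixels: a listed point, or the origin of a listed thing).
The state is a dict: "time": time; "q": joint angles; "dq": joint speeds; "joint_torque": joint torques, N m; "ee_pos": TCP position; "tool_rot": TCP orientation; "contact_force": force on the tool from outside, world axes, zero at the start; "wrist_torque": the same for the moment, N m; "gripper_width": finger opening in mm; "grasp_force": force on a finger pad.
Only numpy, scipy, OpenCV 4.12 (cv2) and the standard library are available. Lean on these libraries where they do the work, as an engineer would, in place of code of your own. Each camera call takes 0.05 s, during which the arm holds its last target. There are 200 camera calls.

TASK

Move the four dipped glaze test tiles from the wooden drying rack into the cream kiln setter, one to a slot, each standing down in its slot and centred across the setter. Keep the order of the row as it stands now, since glazes change colour in the kiln and the place in the row is the only record: the tile nearest the drying rack's blue end goes into the slot nearest the setter's blue-marked end, and so on to the other end. Do not let a tile topple, and leave the glaze jars in their wells.

Things in the scene. Friction and masses are not known exactly. Their poses are not given: they have to be found in the camera images.
- white_tile: white glaze test tile on edge: 46 mm wide (its x), 8 thick (y), 80 tall (z), 60 g. Upper 52 mm and top edge white, foot bare pinkish clay; both faces alike. Origin: centre of its underside. Grip it above the ribs, across its thickness or its width.
- red_tile: rust-red glaze test tile on edge: 46 mm wide (its x), 8 thick (y), 80 tall (z), 60 g. Upper 52 mm and top edge rust-red, foot bare pinkish clay; both faces alike. Origin: centre of its underside. Grip it above the ribs, across its thickness or its width.
- green_tile: green glaze test tile on edge: 46 mm wide (its x), 8 thick (y), 80 tall (z), 60 g. Upper 52 mm and top edge green, foot bare pinkish clay; both faces alike. Origin: centre of its underside. Grip it above the ribs, across its thickness or its width.
- black_tile: black glaze test tile on edge: 46 mm wide (its x), 8 thick (y), 80 tall (z), 60 g. Upper 52 mm and top edge black, foot bare pinkish clay; both faces alike. Origin: centre of its underside. Grip it above the ribs, across its thickness or its width.
- white_jar: closed white glaze jar with white cap, 33 mm diameter, 42 tall, loose in a shallow well of the drying rack 68 mm behind (+x of the rack) the slot where the white tile stands at the start. Origin: centre of its underside.
- red_jar: closed rust-red glaze jar with rust-red cap, 33 mm diameter, 42 tall, loose in a shallow well of the drying rack 68 mm behind (+x of the rack) the slot where the rust-red tile stands at the start. Origin: centre of its underside.
- green_jar: closed green glaze jar with green cap, 33 mm diameter, 42 tall, loose in a shallow well of the drying rack 68 mm behind (+x of the rack) the slot where the green tile stands at the start. Origin: centre of its underside.
- black_jar: closed black glaze jar with black cap, 33 mm diameter, 42 tall, loose in a shallow well of the drying rack 68 mm behind (+x of the rack) the slot where the black tile stands at the start. Origin: centre of its underside.
- drying_rack: fixed maple rack, 122 mm (x) by 188 (y, the row). Origin: centre of its underside; z up. Slots at x -30, y -60, -20, 20, 60 mm, 12 wide in y, open along x; floor 18, rib tops 37, tile tops 98 mm above the table; jars at x +38, tops at 60. The slotted part's +y end is painted blue. Which tile is in which slot varies.
- setter: fixed cream ribbed kiln setter, 64 mm (x) by 188 (y, the row). Origin: centre of its underside; z up. Empty slots at x 0, y -60, -20, 20, 60 mm, open along x; floor 14 mm above the table, walls 12 mm apart up to 28, then sloping to 28 apart at the rib tops, 42. A tile in it tops at 94 mm and may lean a few degrees. Blue mark on the +y end.

How it is judged (in metres and radians):
At the end, for the whole second after the job is handed in: Each tile stands at rest on the floor of a setter slot (within 12 mm along the row, 15 mm across, no more than 20 degrees from upright), counted from the setter's blue end in the same place as its jar holds counted from the drying rack's blue end; all jars still stand in their wells (((y of white_jar in the frame of drying_rack between -0.075 and -0.045 m and y of white_tile in the frame of setter between -0.072 and -0.048 m) or (y of white_jar in the frame of drying_rack between -0.035 and -0.005 m and y of white_tile in the frame of setter between -0.032 and -0.008 m) or (y of white_jar in the frame of drying_rack between 0.005 and 0.035 m and y of white_tile in the frame of setter between 0.008 and 0.032 m) or (y of white_jar in the frame of drying_rack between 0.045 and 0.075 m and y of white_tile in the frame of setter between 0.048 and 0.072 m)) and x of white_tile in the frame of setter between -0.015 and 0.015 m and z of white_tile in the frame of setter between 0.008 and 0.021 m and angle between each of white_tile, red_tile, green_tile, black_tile's own z axis and vertical below 0.35 rad and linear speed of each of white_tile, red_tile, green_tile, black_tile below 0.03 m/s and angular speed of each of white_tile, red_tile, green_tile, black_tile below 0.6 rad/s and x of white_jar in the frame of drying_rack between 0.026 and 0.05 m and angle between each of white_jar, red_jar, green_jar, black_jar's own z axis and vertical below 0.2 rad and ((y of red_jar in the frame of drying_rack between -0.075 and -0.045 m and y of red_tile in the frame of setter between -0.072 and -0.048 m) or (y of red_jar in the frame of drying_rack between -0.035 and -0.005 m and y of red_tile in the frame of setter between -0.032 and -0.008 m) or (y of red_jar in the frame of drying_rack between 0.005 and 0.035 m and y of red_tile in the frame of setter between 0.008 and 0.032 m) or (y of red_jar in the frame of drying_rack between 0.045 and 0.075 m and y of red_tile in the frame of setter between 0.048 and 0.072 m)) and x of red_tile in the frame of setter between -0.015 and 0.015 m and z of red_tile in the frame of setter between 0.008 and 0.021 m and x of red_jar in the frame of drying_rack between 0.026 and 0.05 m and ((y of green_jar in the frame of drying_rack between -0.075 and -0.045 m and y of green_tile in the frame of setter between -0.072 and -0.048 m) or (y of green_jar in the frame of drying_rack between -0.035 and -0.005 m and y of green_tile in the frame of setter between -0.032 and -0.008 m) or (y of green_jar in the frame of drying_rack between 0.005 and 0.035 m and y of green_tile in the frame of setter between 0.008 and 0.032 m) or (y of green_jar in the frame of drying_rack between 0.045 and 0.075 m and y of green_tile in the frame of setter between 0.048 and 0.072 m)) and x of green_tile in the frame of setter between -0.015 and 0.015 m and z of green_tile in the frame of setter between 0.008 and 0.021 m and x of green_jar in the frame of drying_rack between 0.026 and 0.05 m and ((y of black_jar in the frame of drying_rack between -0.075 and -0.045 m and y of black_tile in the frame of setter between -0.072 and -0.048 m) or (y of black_jar in the frame of drying_rack between -0.035 and -0.005 m and y of black_tile in the frame of setter between -0.032 and -0.008 m) or (y of black_jar in the frame of drying_rack between 0.005 and 0.035 m and y of black_tile in the frame of setter between 0.008 and 0.032 m) or (y of black_jar in the frame of drying_rack between 0.045 and 0.075 m and y of black_tile in the frame of setter between 0.048 and 0.072 m)) and x of black_tile in the frame of setter between -0.015 and 0.015 m and z of black_tile in the frame of setter between 0.008 and 0.021 m and x of black_jar in the frame of drying_rack between 0.026 and 0.05 m); the robot touches nothing.
It fails at once if a tile is toppled (more than 45 degrees from upright) (angle between any of white_tile, red_tile, green_tile, black_tile's own z axis and vertical above 0.785 rad).
It fails at once if a glaze jar is moved out of its well (more than 20 mm) (distance of any of white_jar, red_jar, green_jar, black_jar from where it was at the start of the episode above 0.02 m).
It also fails if it takes over 106 s, if anything falls off the work surface, if the arm or the gripper's body presses on something with over 40 N, if the wrist force passes 120 N, or if a joint passes its speed limit or range.

## Working session

There is one attempt and no reset: what is moved stays moved. The work goes in short steps, Python scripts to look and compute and a tool call to move; the robot and the scene stay as the last step left them, time stands still between calls to the robot, and variables do not carry over. Pictures are saved under pics/ and viewed, at most 14 in all, crops included, and the job is handed in when it is done.

Besides the shell and the picture viewer there is one more tool, called after "Call:" as a command line: name --argument value ..., lists and objects as JSON in quotes. servo_tool: Moves the arm, as the interface text tells. Shift numbers are shares of 0.1 m and turn numbers shares of 120 degrees, none past 1 either way. Its arguments: {"type":"object","properties":{"slide":{"type":"array"},"rotation":{"type":"array"},"grip":{"type":"number"},"grip_force":{"type":"number"}},"required":["slide","rotation"]}

```bash
mkdir -p pics; ls; python3 - <<'E'
from rig import *
import cv2,numpy as np
s=r.state();print(s['time'],s['ee_pos'],s['tool_rot'],s['gripper_width'])
for c in ['top','side']:
    im=get_image(c);cv2.imwrite(f'pics/{c}0.png',im)
    k=calibration(c);print(c,k)
    for n in ['white_tile','red_tile','green_tile','black_tile','white_jar','red_jar','green_jar','black_jar','drying_rack','setter']:
        print(n,[(np.round(d['pixel'],1),round(d['p'],2)) for d in place_of(c,n)[:2]])
E
```

```text
pics
0.0 [ 138.19819722 -557.87774334  230.8388457 ] [-3.14051371e+00 -2.15873581e-05  2.42802396e-01] 85.44073131441559
top {'camera_matrix': array([[381.49416453,   0.        , 316.11509732],
       [  0.        , 381.49416453, 202.2136117 ],
       [  0.        ,   0.        ,   1.        ]]), 'D': array([-0.08831753,  0.        ,  0.        ,  0.        ,  0.        ]), 'pose': array([[ 2.21608228e-02, -9.93998485e-01,  1.07125669e-01,
         4.62708338e+02],
       [-9.99678221e-01, -2.33544709e-02, -9.90067782e-03,
         2.22078296e+01],
       [ 1.23431221e-02, -1.06871791e-01, -9.94196192e-01,
         9.08805265e+02],
       [ 0.00000000e+00,  0.00000000e+00,  0.00000000e+00,
         1.00000000e+00]])}
white_tile [(array([381.1, 224.2]), 0.56)]
red_tile [(array([354.2, 235. ]), 0.56)]
green_tile [(array([367.2, 227.5]), 0.71)]
black_tile [(array([399.4, 214.5]), 0.83)]
white_jar [(array([373.5, 194.1]), 0.47)]
red_jar [(array([343.7, 204. ]), 0.7)]
green_jar [(array([356.9, 199.9]), 0.48)]
black_jar [(array([392.7, 190.3]), 0.69)]
drying_rack [(array([367.3, 213.8]), 0
[... 432 characters left out ...]
 [-4.84988053e-02, -6.58133548e-01,  7.51337540e-01,
        -6.24975662e+02],
       [-7.91929675e-03, -7.51945712e-01, -6.59177466e-01,
         5.86785927e+02],
       [ 0.00000000e+00,  0.00000000e+00,  0.00000000e+00,
         1.00000000e+00]])}
white_tile [(array([307.5, 267.9]), 0.56)]
red_tile [(array([289. , 242.5]), 0.91)]
green_tile [(array([298.2, 254.3]), 0.81)]
black_tile [(array([312.5, 286.3]), 0.95)]
white_jar [(array([342.5, 260.7]), 0.69)]
red_jar [(array([327.3, 227.9]), 0.62)]
green_jar [(array([335. , 244.9]), 0.68)]
black_jar [(array([351.2, 275.6]), 0.89)]
drying_rack [(array([316.5, 264.8]), 0.74), (array([326.8, 227.2]), 0.61)]
setter [(array([279.3, 153.8]), 0.57)]
```

View pics/top0.png

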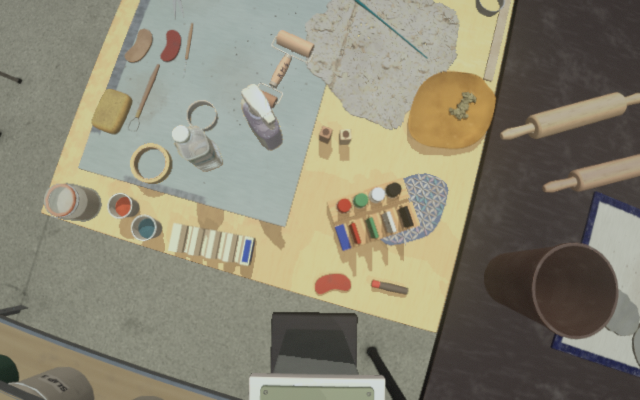

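View pics/side0.png

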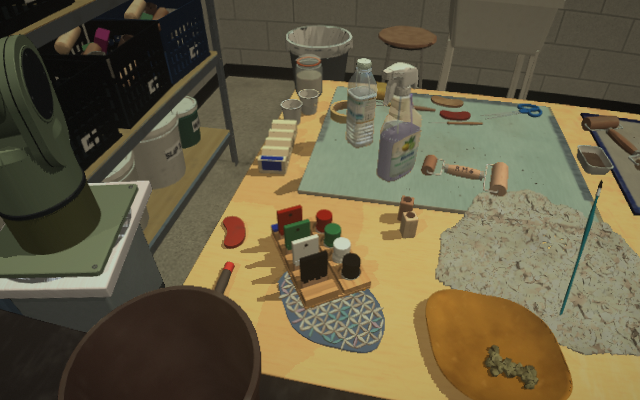

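Top view: rack at about (372,215), its blue end left (345,237); row order from blue is red, green, white, black. The setter is at (212,244), its blue mark on the right end (247,250), facing the rack.

```bash
cat > h.py <<'E'
from rig import *
import cv2,numpy as np
from scipy.optimize import least_squares,minimize
K={c:calibration(c) for c in('top','side')}
def proj(c,P):
    k=K[c];M=np.linalg.inv(k['pose'])
    return cv2.projectPoints(np.float64(P).reshape(-1,3),cv2.Rodrigues(M[:3,:3])[0],M[:3,3],k['camera_matrix'],k['D'])[0][:,0]
def tf(p,P):
    P=np.float64(P).reshape(-1,3);c,s=np.cos(p[2]),np.sin(p[2])
    return np.c_[p[0]+c*P[:,0]-s*P[:,1],p[1]+s*P[:,0]+c*P[:,1],P[:,2]]
E
python3 - <<'E'
from h import *
cols=['red','green','white','black'];ys=[60,20,-20,-60]
obs=[]
for c in K:
    get_image(c)
    for n,y in zip(cols,ys):
        for kind,P in(('tile',(-30,y,18)),('jar',(38,y,None))):
            d=place_of(c,f'{n}_{kind}')
            if d: obs.append((c,n+kind,P,np.array(d[0]['pixel'])))
def res(p,full=False):
    R=[]
    for c,n,P,px in obs:
        P=(P[0],P[1],p[3] if P[2] is None else P[2])
        R.append(proj(c,tf(p,P))[0]-px)
    R=np.array(R)
    return R if full else R.ravel()
s=least_squares(res,[450,-110,0.25,15],loss='soft_l1');print('rack',s.x)
for o,e in zip(obs,res(s.x,True)):print(o[0],o[1],e.round(1))
# setter
m={}
for c in K:
    get_image(c)
    L=silhouettes(c,'setter');print(c,[(d['p'],d['pixel'],d['pixels'].sum()) for d in L])
    best=[d for d in L if (d['pixel'][0]<300)][0]
    m[c]=best['pixels']
box=[(x,y,z) for x in(-32,32) for y in(-94,94) for z in(0,42)]
from itertools import product
def cost(p):
    t=0
    for c in m:
        h=cv2.convexHull(np.float32(proj(c,tf(p,box))))
        im=np.zeros((400,640),np.uint8);cv2.fillConvexPoly(im,np.round(h*16).astype(np.int32),1,shift=4)
        mm=cv2.convexHull(np.argwhere(m[c])[:,::-1].astype(np.int32));t2=np.zeros_like(im);cv2.fillConvexPoly(t2,mm,1)
        t+=(im!=t2).sum()/t2.sum()
    return t
best=min((minimize(cost,[x,y,a],method='Nelder-Mead',options=dict(initial_simplex=[[x,y,a],[x+15,y,a],[x,y+15,a],[x,y,a+.15]],xatol=.05,fatol=1e-4)) for x in(390,420) for y in(240,270) for a in(3.3,2.9)),key=lambda q:q.fun)
print('setter',best.x,best.fun)
for c in K:
    im=cv2.imread(f'pics/{c}0.png')
    for p,B in((best.x,box),):
        cv2.polylines(im,[np.int32(cv2.convexHull(np.float32(proj(c,tf(p,B))))*16)],True,(0,0,255),1,shift=4)
        for y in ys:
            for x in(-23,23):
                q=proj(c,tf(p,(x,y,14)))[0];cv2.circle(im,tuple(np.int32(q*16)),16,(255,0,255),-1,shift=4)
    for y in ys:
        B=[(-30+a,y+b,98) for a,b in((-23,-4),(23,-4),(23,4),(-23,4))]
        cv2.polylines(im,[np.int32(proj(c,tf(s.x,B))*16)],True,(255,0,255),1,shift=4)
    if c=='top': A=cv2.resize(im[170:270,150:450],None,fx=2.6,fy=2.6,interpolation=2)
    else: A2=cv2.resize(im[100:320,220:400],None,fx=2.6,fy=2.6,interpolation=2)
cv2.imwrite('pics/o1.png',A);cv2.imwrite('pics/o2.png',A2)
E
```

```text
rack [ 5.36690549e+02 -1.19017477e+02  2.91298104e-01  1.53741586e+01]
top redtile [-1.6 -4.5]
top redjar [0.9 0.2]
top greentile [-0.6 -1.1]
top greenjar [-1.   0.9]
top whitetile [ 2.1 -2.3]
top whitejar [ 2.7 -0. ]
top blacktile [0.  2.1]
top blackjar [ 0.2 -1.5]
side redtile [-50.6 -23.5]
side redjar [-1.4  2.1]
side greentile [-0.4  0.7]
side greenjar [1.7 2.4]
side whitetile [ 1.1 -0.8]
side whitejar [-2.6 -1.1]
side blacktile [-1.3  0.3]
side blackjar [ 1.3 -1.6]
top [(0.65, [210.4, 244.6], np.int64(2339))]
side [(0.58, [278.8, 148.3], np.int64(1548))]
setter [457.34230532 252.44908251   2.9843295 ] 0.11823653219744426
```

View pics/o1.png

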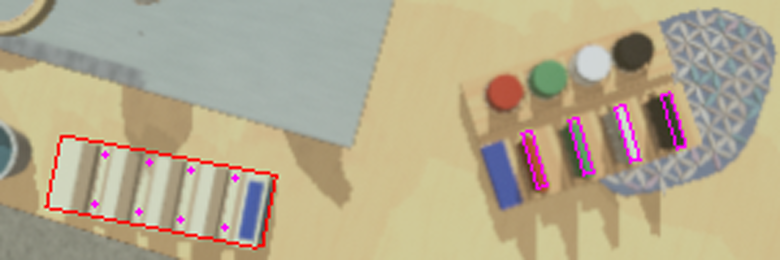

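View pics/o2.png

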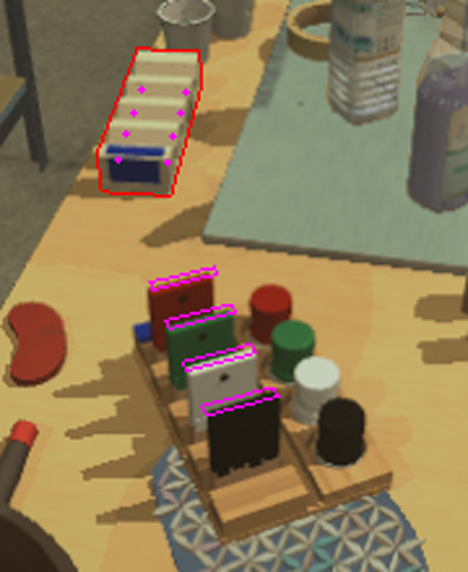

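The side overlay shows rack tile-top boxes about 5 px too high; the setter outline fits well in both views. I'll refine the rack with tile silhouettes.

```bash
cat > fitrack.py <<'E'
from h import *
cols=['red','green','white','black'];ys=[60,20,-20,-60]
U={};ok={}
for c in K:
    get_image(c);u=np.zeros((400,640),bool);ok[c]=[]
    for n,y in zip(cols,ys):
        L=[d for d in silhouettes(c,n+'_tile') if d['p']>.35 and d['pixels'].sum()>60]
        if L: print(c,n,L[0]['p'],np.round(L[0]['pixel']),L[0]['pixels'].sum())
        if L and not(c=='side' and L[0]['pixel'][0]<270): u|=L[0]['pixels'];ok[c].append(y)
    U[c]=u
def ren(c,p,ys):
    im=np.zeros((400,640),np.uint8)
    for y in ys:
        B=[(-30+a,y+b,z) for a in(-23,23) for b in(-4,4) for z in(34,98)]
        cv2.fillConvexPoly(im,np.round(cv2.convexHull(np.float32(proj(c,tf(p,B))))*16).astype(np.int32),1,shift=4)
    return im>0
def cost(p): return sum((cv2.GaussianBlur(np.float32(ren(c,p,ok[c])),(0,0),1)-cv2.GaussianBlur(np.float32(U[c]),(0,0),1)).__pow__(2).sum()/U[c].sum() for c in K)
q=min((minimize(cost,[x,y,.29],method='Nelder-Mead',options=dict(initial_simplex=[[x,y,a] for x,y,a in((x,y,.29),(x+8,y,.29),(x,y+8,.29),(x,y,.35))])) for x in(528,536) for y in(-119,-112)),key=lambda q:q.fun)
print('rack',q.x,q.fun,ok)
A=[]
for c,(y0,y1,x0,x1) in(('top',(175,255,320,430)),('side',(190,320,250,380))):
    im=cv2.imread(f'pics/{c}0.png')
    e=cv2.findContours(ren(c,q.x,ok[c]).astype(np.uint8),0,1)[0];cv2.drawContours(im,e,-1,(255,0,255),1)
    A.append(cv2.resize(im[y0:y1,x0:x1],(396,400),interpolation=2))
cv2.imwrite('pics/o3.png',np.hstack(A))
S=(457.3,252.4,2.984)
for y in ys: print('tile',tf(q.x,(-30,y,0))[0].round(1),'slot',tf(S,(0,y,0))[0].round(1))
E
python3 fitrack.py
```

```text
top red 0.72 [356. 235.] 131
top green 0.55 [374. 226.] 210
top white 0.61 [387. 225.] 214
top black 0.51 [405. 215.] 247
side red 0.89 [285. 215.] 469
side green 0.86 [297. 231.] 553
side white 0.59 [302. 248.] 536
side black 0.93 [312. 268.] 804
rack [ 5.34804063e+02 -1.18357305e+02  3.22396609e-01] 0.10754386592736778 {'top': [60, 20, -20, -60], 'side': [60, 20, -20, -60]}
tile [487.3 -71.    0. ] slot [447.9 193.1   0. ]
tile [ 500.  -108.9    0. ] slot [454.2 232.6   0. ]
tile [ 512.7 -146.8    0. ] slot [460.4 272.2   0. ]
tile [ 525.4 -184.8    0. ] slot [466.7 311.7   0. ]
```

View pics/o3.png

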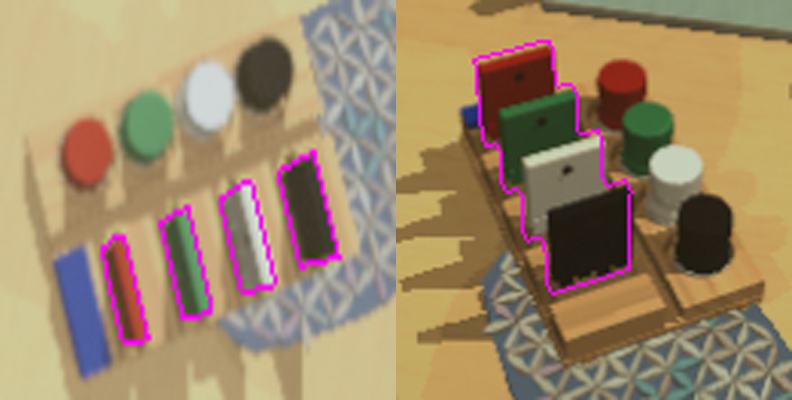

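```bash
cat >> h.py <<'E'
def ray(c,px):
    k=K[c];u=cv2.undistortPoints(np.float64(px).reshape(1,1,2),k['camera_matrix'],k['D'])[0,0]
    d=k['pose'][:3,:3]@np.r_[u,1];return k['pose'][:3,3],d/np.linalg.norm(d)
def tri(a,b):
    (o,d),(p,e)=ray('top',a),ray('side',b)
    t=np.linalg.lstsq(np.c_[d,-e],p-o,rcond=None)[0];A,B=o+t[0]*d,p+t[1]*e
    return (A+B)/2,np.linalg.norm(A-B)
from scipy.spatial.transform import Rotation as Ro
def plan(pose,wps):
    """pose (x,y,z,yaw deg) start; wps list: prints end-of-call slide/rotation"""
    for w in wps:
        R=Ro.from_euler('xyz',[180,0,pose[3]],degrees=True).as_matrix()
        print(w,(R.T@(np.array(w[:3])-pose[:3])/100).round(3),'rz',round(-(w[3]-pose[3])/120,3));pose=w
E
python3 - <<'E'
from h import *
print('rim',tri((575,290),(162,345)))
print('rim edges',tri((533,283),(70,370)),tri((616,290),(260,345)))
for z in(0,100,200,300):
    o,d=ray('top',(488,280));print(z,(o+d*(z-o[2])/d[2]).round(),[ (lambda t:(t[0]+t[1]*(z-t[0][2])/t[1][2]).round())(ray('top',(574,290)))])
print(tri((210,122),(362,65)))
E
```

```text
rim (array([ 388.79764971, -438.40858166,  270.30461022]), np.float64(1.0592346252310478))
rim edges (array([ 345.72205617, -422.36513602,  222.79183693]), np.float64(114.29484917155612)) (array([ 437.11508127, -469.84620141,  324.24607375]), np.float64(86.70381278694097))
0 [ 382. -405.    0.] [array([ 357., -631.,    0.])]
100 [ 391. -358.  100.] [array([ 368., -559.,  100.])]
200 [ 400. -311.  200.] [array([ 380., -487.,  200.])]
300 [ 408. -264.  300.] [array([ 392., -415.,  300.])]
(array([661.15787256, 209.55841213, 244.86062796]), np.float64(26.999722720834573))
```

```bash
python3 - <<'E'
from h import *
plan((138,-558,231,13.9),[(190,-510,330,13.9),(260,-440,370,50),(345,-370,370,90),(435,-275,350,108.5),(525,-185,260,108.5),(525,-185,165,108.5)])
E
```

```text
(190, -510, 330, 13.9) [ 0.62  -0.341 -0.99 ] rz -0.0
(260, -440, 370, 50) [ 0.848 -0.511 -0.4  ] rz -0.301
(345, -370, 370, 90) [1.083 0.201 0.   ] rz -0.333
(435, -275, 350, 108.5) [0.95 0.9  0.2 ] rz -0.154
(525, -185, 260, 108.5) [0.568 1.139 0.9  ] rz -0.0
(525, -185, 165, 108.5) [ 0.   -0.    0.95] rz -0.0
```

Call:
servo_tool --slide '[[0.12, -0.07, -0.2], [0.24, -0.14, -0.4], [0.37, -0.2, -0.6], [0.5, -0.27, -0.8], [0.62, -0.34, -0.99]]' --rotation '[[0, 0, 0], [0, 0, 0], [0, 0, 0], [0, 0, 0], [0, 0, 0]]' --grip 0.75 --grip_force 30

```text
time: 3.32
ee_pos: [190.6, -509.8, 331.0]
tool_rot: [3.142, -0.0, 0.243]
contact_force: [0.2, 0.7, 0.2]
gripper_width: 64.2
grasp_force: 0.0
```

Call:
servo_tool --slide '[[0.17, -0.1, -0.08], [0.34, -0.2, -0.16], [0.51, -0.3, -0.24], [0.68, -0.4, -0.32], [0.85, -0.51, -0.4]]' --rotation '[[0, 0, -0.06], [0, 0, -0.12], [0, 0, -0.18], [0, 0, -0.24], [0, 0, -0.3]]'

```text
time: 3.95
ee_pos: [260.9, -439.8, 370.6]
tool_rot: [-3.142, 0.0, 0.875]
contact_force: [0.1, 0.2, -1.0]
gripper_width: 63.9
grasp_force: 0.0
```

Tracking is precise; continuing in batches of planned moves.

```bash
python3 - <<'E'
from h import *
plan((261,-440,371,50.1),[(340,-375,370,90),(425,-285,350,108.5),(490,-230,290,108.5),(525.4,-184.8,200,108.5)])
E
```

```text
(340, -375, 370, 90) [1.005 0.189 0.01 ] rz -0.332
(425, -285, 350, 108.5) [0.9  0.85 0.2 ] rz -0.154
(490, -230, 290, 108.5) [0.315 0.791 0.6  ] rz -0.0
(525.4, -184.8, 200, 108.5) [0.316 0.479 0.9  ] rz -0.0
```

Call:
servo_tool --slide '[[0.2, 0.04, 0], [0.4, 0.08, 0], [0.6, 0.12, 0], [0.8, 0.16, 0], [1.0, 0.19, 0.01]]' --rotation '[[0, 0, -0.066], [0, 0, -0.132], [0, 0, -0.2], [0, 0, -0.266], [0, 0, -0.332]]'

```text
time: 4.58
ee_pos: [339.9, -375.6, 369.4]
tool_rot: [3.142, 0.0, 1.571]
contact_force: [-0.7, 0.6, -0.6]
gripper_width: 64.4
grasp_force: 0.0
```

Call:
servo_tool --slide '[[0.18, 0.17, 0.04], [0.36, 0.34, 0.08], [0.54, 0.51, 0.12], [0.72, 0.68, 0.16], [0.9, 0.85, 0.2]]' --rotation '[[0, 0, -0.03], [0, 0, -0.06], [0, 0, -0.09], [0, 0, -0.12], [0, 0, -0.154]]'

```text
time: 5.2
ee_pos: [425.3, -285.8, 349.2]
tool_rot: [-3.142, 0.0, 1.891]
contact_force: [-0.5, 0.1, -0.1]
gripper_width: 64.1
grasp_force: 0.0
```

Call:
servo_tool --slide '[[0.06, 0.16, 0.12], [0.12, 0.32, 0.24], [0.18, 0.48, 0.36], [0.25, 0.64, 0.48], [0.31, 0.79, 0.6]]' --rotation '[[0, 0, 0], [0, 0, 0], [0, 0, 0], [0, 0, 0], [0, 0, 0]]'

```text
time: 5.82
ee_pos: [491.0, -231.4, 288.5]
tool_rot: [-3.142, -0.0, 1.889]
contact_force: [1.0, 0.5, 0.4]
gripper_width: 64.4
grasp_force: 0.0
```

Call:
servo_tool --slide '[[0.06, 0.1, 0.18], [0.12, 0.2, 0.36], [0.18, 0.3, 0.54], [0.25, 0.4, 0.72], [0.32, 0.48, 0.9]]' --rotation '[[0, 0, 0], [0, 0, 0], [0, 0, 0], [0, 0, 0], [0, 0, 0]]'

```text
time: 6.45
ee_pos: [526.3, -186.0, 198.2]
tool_rot: [3.142, -0.0, 1.889]
contact_force: [-0.4, -0.2, -0.4]
gripper_width: 64.2
grasp_force: 0.0
```

Call:
servo_tool --slide '[[0.01, 0, 0.2], [0.01, -0.01, 0.4], [0.01, -0.01, 0.6], [0.01, -0.01, 0.85], [0.01, -0.01, 0.85]]' --rotation '[[0, 0, 0], [0, 0, 0], [0, 0, 0], [0, 0, 0], [0, 0, 0]]'

```text
time: 7.08
ee_pos: [524.0, -185.6, 112.9]
tool_rot: [-3.14, -0.002, 1.889]
contact_force: [0.1, -0.3, 0.4]
gripper_width: 64.1
grasp_force: 0.0
```

```bash
python3 - <<'E'
from h import *
a=get_image('top')[165:275,330:460];b=get_image('side')[150:330,240:400]
cv2.imwrite('pics/g1.png',np.hstack([cv2.resize(a,(400,338),interpolation=2),cv2.resize(b,(300,338),interpolation=2)]))
E
```

```text
(no output)
```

View pics/g1.png

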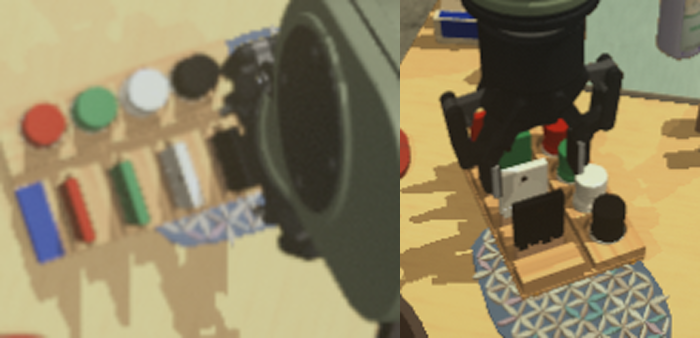

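The gripper straddles the black tile (side crop, tile at (540,215), fingers to either side). Descending and gripping.

Call:
servo_tool --slide '[[0, 0.01, 0.12], [0, 0.01, 0.24], [0, 0.01, 0.36], [0, 0.01, 0.48], [0, 0.01, 0.55]]' --rotation '[[0, 0, 0], [0, 0, 0], [0, 0, 0], [0, 0, 0], [0, 0, 0]]'

```text
time: 7.8
ee_pos: [525.2, -185.7, 58.4]
tool_rot: [-3.141, -0.001, 1.889]
contact_force: [0.4, 0.3, 0.9]
gripper_width: 63.9
grasp_force: 0.0
```

Call:
servo_tool --slide '[[0, 0, 0], [0, 0, 0], [0, 0, 0], [0, 0, 0], [0, 0, 0]]' --rotation '[[0, 0, 0], [0, 0, 0], [0, 0, 0], [0, 0, 0], [0, 0, 0]]' --grip 0.4 --grip_force 30

```text
time: 8.43
ee_pos: [525.4, -185.9, 59.4]
tool_rot: [3.141, -0.0, 1.889]
contact_force: [0.1, -0.1, -1.1]
gripper_width: 45.4
grasp_force: 32.8
```

```bash
python3 - <<'E'
from h import *
plan((525.4,-185.6,58.5,108.3),[(525.4,-185.6,158,108.3),(515,-95,170,108.3),(503,0,175,108.3),(488,98,175,95),(475,195,175,81),(468,290,165,81),(466.7,311.7,75,81)])
E
```

```text
(525.4, -185.6, 158, 108.3) [ 0.     0.    -0.995] rz -0.0
(515, -95, 170, 108.3) [ 0.893  0.186 -0.12 ] rz -0.0
(503, 0, 175, 108.3) [ 0.94   0.184 -0.05 ] rz -0.0
(488, 98, 175, 95) [0.978 0.165 0.   ] rz 0.111
(475, 195, 175, 81) [ 0.978 -0.045 -0.   ] rz 0.117
(468, 290, 165, 81) [ 0.927 -0.218  0.1  ] rz 0.0
(466.7, 311.7, 75, 81) [ 0.212 -0.047  0.9  ] rz 0.0
```

Call:
servo_tool --slide '[[0, 0, -0.1], [0, 0, -0.3], [0, 0, -0.55], [0, 0, -0.8], [0, 0, -0.99]]' --rotation '[[0, 0, 0], [0, 0, 0], [0, 0, 0], [0, 0, 0], [0, 0, 0]]'

```text
time: 9.05
ee_pos: [525.5, -185.8, 160.1]
tool_rot: [3.141, 0.0, 1.889]
contact_force: [0.4, 0.4, -0.5]
gripper_width: 45.2
grasp_force: 32.9
```

Call:
servo_tool --slide '[[0.1, 0.03, -0.08], [0.28, 0.06, -0.12], [0.48, 0.1, -0.12], [0.68, 0.14, -0.12], [0.89, 0.19, -0.12]]' --rotation '[[0, 0, 0], [0, 0, 0], [0, 0, 0], [0, 0, 0], [0, 0, 0]]'

```text
time: 9.68
ee_pos: [515.0, -93.4, 170.0]
tool_rot: [-3.141, -0.001, 1.89]
contact_force: [-0.2, -0.1, 0.2]
gripper_width: 45.7
grasp_force: 32.8
```

Call:
servo_tool --slide '[[0.19, 0.04, -0.01], [0.38, 0.08, -0.02], [0.57, 0.12, -0.03], [0.76, 0.15, -0.04], [0.94, 0.18, -0.05]]' --rotation '[[0, 0, 0], [0, 0, 0], [0, 0, 0], [0, 0, 0], [0, 0, 0]]'

```text
time: 10.3
ee_pos: [502.8, 1.1, 175.2]
tool_rot: [-3.141, -0.0, 1.89]
contact_force: [-0.0, -0.3, -0.5]
gripper_width: 45.6
grasp_force: 32.8
```

Call:
servo_tool --slide '[[0.2, 0.03, 0], [0.4, 0.06, 0], [0.6, 0.1, 0], [0.8, 0.13, 0], [0.98, 0.17, 0]]' --rotation '[[0, 0, 0.022], [0, 0, 0.044], [0, 0, 0.066], [0, 0, 0.09], [0, 0, 0.111]]'

```text
time: 10.92
ee_pos: [488.1, 99.4, 175.2]
tool_rot: [-3.141, -0.0, 1.656]
contact_force: [-0.2, -0.6, -1.8]
gripper_width: 45.3
grasp_force: 32.8
```

Call:
servo_tool --slide '[[0.2, -0.01, 0], [0.4, -0.02, 0], [0.6, -0.03, 0], [0.8, -0.04, 0], [0.98, -0.04, 0]]' --rotation '[[0, 0, 0.022], [0, 0, 0.044], [0, 0, 0.066], [0, 0, 0.09], [0, 0, 0.117]]'

```text
time: 11.55
ee_pos: [475.5, 196.7, 175.2]
tool_rot: [-3.141, -0.0, 1.41]
contact_force: [0.3, -0.5, -0.1]
gripper_width: 45.3
grasp_force: 32.8
```

Call:
servo_tool --slide '[[0.24, -0.05, 0.02], [0.48, -0.1, 0.04], [0.72, -0.15, 0.06], [0.9, -0.2, 0.08], [0.93, -0.22, 0.1]]' --rotation '[[0, 0, 0], [0, 0, 0], [0, 0, 0], [0, 0, 0], [0, 0, 0]]'

```text
time: 12.18
ee_pos: [468.7, 291.6, 165.1]
tool_rot: [-3.141, -0.0, 1.413]
contact_force: [-0.3, -0.2, -1.2]
gripper_width: 45.6
grasp_force: 32.9
```

Call:
servo_tool --slide '[[0.1, -0.02, 0.08], [0.19, -0.05, 0.3], [0.19, -0.05, 0.5], [0.19, -0.05, 0.74], [0.19, -0.05, 0.74]]' --rotation '[[0, 0, 0], [0, 0, 0], [0, 0, 0], [0, 0, 0], [0, 0, 0]]'

```text
time: 12.8
ee_pos: [467.0, 309.5, 90.0]
tool_rot: [-3.14, 0.002, 1.411]
contact_force: [-0.1, 0.1, -0.4]
gripper_width: 45.4
grasp_force: 32.8
```

```bash
python3 - <<'E'
from h import *
S=(457.3,252.4,2.984);out=[]
for c,(y0,y1,x0,x1) in(('top',(200,280,150,260)),('side',(90,190,230,340))):
    im=get_image(c)
    for y in(60,20,-20,-60):
        for x in(-32,32):
            q=proj(c,tf(S,(x,y,42)))[0];cv2.circle(im,tuple(np.int32(q*16)),10,(255,0,255),-1,shift=4)
    out.append(cv2.resize(im[y0:y1,x0:x1],(390,int(390*(y1-y0)/(x1-x0))),interpolation=2)[:284])
cv2.imwrite('pics/g2.png',np.hstack([cv2.copyMakeBorder(o,0,284-len(o),0,0,0) for o in out]))
print(r.state()['ee_pos'])
E
```

```text
[467.76405006 310.03636166  91.79128586]
```

View pics/g2.png

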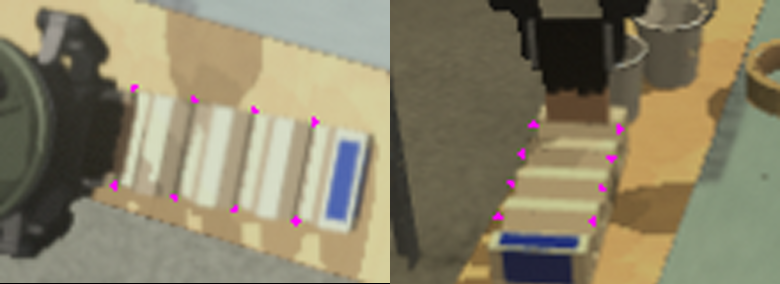

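The tile hangs over the end slot, aligned with the slot marks. Lowering.

Call:
servo_tool --slide '[[0.01, 0, 0.08], [0.01, 0, 0.15], [0.01, 0, 0.22], [0.01, 0, 0.29], [0.01, 0, 0.35]]' --rotation '[[0, 0, 0], [0, 0, 0], [0, 0, 0], [0, 0, 0], [0, 0, 0]]'

```text
time: 13.52
ee_pos: [467.7, 311.1, 55.8]
tool_rot: [-3.141, 0.0, 1.411]
contact_force: [0.3, 0.3, -0.8]
gripper_width: 45.8
grasp_force: 32.8
```

Call:
servo_tool --slide '[[0, 0, 0.005], [0, 0, 0.005], [0, 0, 0.005], [0, 0, 0.005], [0, 0, 0.005]]' --rotation '[[0, 0, 0], [0, 0, 0], [0, 0, 0], [0, 0, 0], [0, 0, 0]]' --grip 0.72

```text
time: 14.15
ee_pos: [467.8, 311.1, 55.9]
tool_rot: [3.142, -0.0, 1.411]
contact_force: [0.1, -0.4, 0.2]
gripper_width: 61.8
grasp_force: 0.0
```

Call:
servo_tool --slide '[[0, 0, -0.1], [0, 0, -0.3], [0, 0, -0.5], [0, 0, -0.75], [0, 0, -1.0]]' --rotation '[[0, 0, 0], [0, 0, 0], [0, 0, 0], [0, 0, 0], [0, 0, 0]]'

```text
time: 14.78
ee_pos: [467.7, 311.1, 157.4]
tool_rot: [3.141, -0.0, 1.411]
contact_force: [-0.4, 0.1, -0.7]
gripper_width: 61.8
grasp_force: 0.0
```

```bash
python3 - <<'E'
from h import *
s=r.state();p=s['ee_pos'];y=np.degrees(s['tool_rot'][2]);print(p,y)
plan((*p,y),[(483,215,165,81),(500,120,170,90),(512,25,170,108.3),(515,-70,165,108.3),(512.7,-146.3,150,108.3)])
E
```

```text
[467.69223697 311.08544967 157.37478751] 80.87071714001574
(483, 215, 165, 81) [-0.924  0.304 -0.076] rz -0.001
(500, 120, 170, 90) [-0.912  0.317 -0.05 ] rz -0.075
(512, 25, 170, 108.3) [-0.95  0.12  0.  ] rz -0.152
(515, -70, 165, 108.3) [-0.911 -0.27   0.05 ] rz -0.0
(512.7, -146.3, 150, 108.3) [-0.717 -0.261  0.15 ] rz -0.0
```

Call:
servo_tool --slide '[[-0.18, 0.06, -0.02], [-0.36, 0.12, -0.03], [-0.55, 0.18, -0.05], [-0.74, 0.24, -0.06], [-0.92, 0.3, -0.08]]' --rotation '[[0, 0, 0], [0, 0, 0], [0, 0, 0], [0, 0, 0], [0, 0, 0]]'

```text
time: 15.4
ee_pos: [482.8, 213.8, 163.6]
tool_rot: [-3.141, 0.0, 1.411]
contact_force: [0.5, 1.1, -0.5]
gripper_width: 61.3
grasp_force: 0.0
```

Call:
servo_tool --slide '[[-0.18, 0.06, -0.01], [-0.36, 0.12, -0.02], [-0.55, 0.18, -0.03], [-0.74, 0.25, -0.04], [-0.91, 0.32, -0.05]]' --rotation '[[0, 0, -0.015], [0, 0, -0.03], [0, 0, -0.045], [0, 0, -0.06], [0, 0, -0.076]]'

```text
time: 16.02
ee_pos: [499.9, 119.0, 168.8]
tool_rot: [-3.141, 0.0, 1.571]
contact_force: [-0.2, 0.8, -0.9]
gripper_width: 61.1
grasp_force: 0.0
```

Call:
servo_tool --slide '[[-0.19, 0.02, 0], [-0.38, 0.04, 0], [-0.57, 0.07, 0], [-0.76, 0.1, 0], [-0.95, 0.12, 0]]' --rotation '[[0, 0, -0.03], [0, 0, -0.06], [0, 0, -0.09], [0, 0, -0.12], [0, 0, -0.154]]'

```text
time: 16.65
ee_pos: [511.7, 24.1, 168.7]
tool_rot: [-3.141, -0.0, 1.895]
contact_force: [1.0, 0.1, 0.1]
gripper_width: 61.3
grasp_force: 0.0
```

Call:
servo_tool --slide '[[-0.18, -0.05, 0.01], [-0.36, -0.1, 0.02], [-0.55, -0.16, 0.03], [-0.74, -0.21, 0.04], [-0.91, -0.27, 0.05]]' --rotation '[[0, 0, 0], [0, 0, 0], [0, 0, 0], [0, 0, 0], [0, 0, 0]]'

```text
time: 17.27
ee_pos: [514.8, -70.7, 163.7]
tool_rot: [-3.141, -0.0, 1.893]
contact_force: [1.2, -0.0, -0.5]
gripper_width: 61.6
grasp_force: 0.0
```

Call:
servo_tool --slide '[[-0.18, -0.06, 0.04], [-0.36, -0.12, 0.08], [-0.54, -0.18, 0.12], [-0.72, -0.26, 0.15], [-0.72, -0.26, 0.15]]' --rotation '[[0, 0, 0], [0, 0, 0], [0, 0, 0], [0, 0, 0], [0, 0, 0]]'

```text
time: 17.9
ee_pos: [512.8, -147.5, 148.4]
tool_rot: [-3.141, -0.0, 1.891]
contact_force: [-0.6, 0.4, -0.9]
gripper_width: 61.5
grasp_force: 0.0
```

```bash
python3 - <<'E'
from h import *
get_image('top')
a=get_image('top');b=get_image('side')
cv2.imwrite('pics/g3.png',np.hstack([cv2.resize(a[200:280,150:260],(390,284),interpolation=2),cv2.resize(b[80:180,230:340],(390,355),interpolation=2)[:284]]))
s=r.state();p=s['ee_pos'];y=np.degrees(s['tool_rot'][2]);print(p,y)
plan((*p,y),[(512.7,-147.3,58.5,108.3)])
E
```

```text
[ 513.38305508 -145.19919144  148.84897406] 108.51157769761843
(512.7, -147.3, 58.5, 108.3) [-0.018 -0.013  0.903] rz 0.002
```

View pics/g3.png

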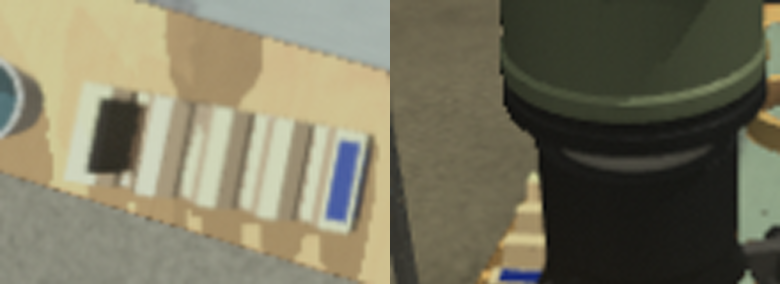

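The black tile stands in the far slot (115,135 in the crop). Next is white.

Call:
servo_tool --slide '[[-0.02, -0.01, 0.18], [-0.02, -0.01, 0.38], [-0.02, -0.01, 0.58], [-0.02, -0.01, 0.78], [-0.02, -0.01, 0.9]]' --rotation '[[0, 0, 0], [0, 0, 0], [0, 0, 0], [0, 0, 0], [0, 0, 0]]'

```text
time: 18.68
ee_pos: [513.0, -147.3, 58.1]
tool_rot: [-3.141, -0.001, 1.894]
contact_force: [-0.1, 0.7, -0.2]
gripper_width: 61.4
grasp_force: 0.0
```

Call:
servo_tool --slide '[[0, 0, 0], [0, 0, 0], [0, 0, 0], [0, 0, 0], [0, 0, 0]]' --rotation '[[0, 0, 0], [0, 0, 0], [0, 0, 0], [0, 0, 0], [0, 0, 0]]' --grip 0.4

```text
time: 19.3
ee_pos: [513.0, -148.1, 59.0]
tool_rot: [3.141, 0.0, 1.893]
contact_force: [-0.6, -0.1, -0.7]
gripper_width: 45.6
grasp_force: 32.6
```

```bash
python3 - <<'E'
from h import *
s=r.state();p=s['ee_pos'];y=np.degrees(s['tool_rot'][2]);print(p,y)
plan((*p,y),[(*p[:2],p[2]+99,108.3),(500,-58,170,108.3),(490,35,175,108.3),(478,125,175,95),(466,215,175,81),(460.4,271.6,90,81),(460.4,271.6,56,81)])
E
```

```text
[ 512.96409298 -148.06217675   58.96197116] 108.46568213692059
(np.float64(512.964092979176), np.float64(-148.06217674599552), np.float64(157.96197115744187), 108.3) [ 0.    0.   -0.99] rz 0.001
(500, -58, 170, 108.3) [ 0.896  0.16  -0.12 ] rz -0.0
(490, 35, 175, 108.3) [ 0.914  0.197 -0.05 ] rz -0.0
(478, 125, 175, 95) [0.892 0.169 0.   ] rz 0.111
(466, 215, 175, 81) [ 0.907 -0.041 -0.   ] rz 0.117
(460.4, 271.6, 90, 81) [ 0.55  -0.144  0.85 ] rz 0.0
(460.4, 271.6, 56, 81) [ 0.   -0.    0.34] rz 0.0
```

Call:
servo_tool --slide '[[0, 0, -0.1], [0, 0, -0.3], [0, 0, -0.55], [0, 0, -0.8], [0, 0, -0.99]]' --rotation '[[0, 0, 0], [0, 0, 0], [0, 0, 0], [0, 0, 0], [0, 0, 0]]'

```text
time: 19.92
ee_pos: [513.0, -148.1, 159.5]
tool_rot: [3.141, 0.0, 1.893]
contact_force: [-0.4, 1.0, -0.4]
gripper_width: 45.4
grasp_force: 32.6
```

Call:
servo_tool --slide '[[0.1, 0.03, -0.08], [0.28, 0.06, -0.12], [0.48, 0.1, -0.12], [0.68, 0.13, -0.12], [0.9, 0.16, -0.12]]' --rotation '[[0, 0, 0], [0, 0, 0], [0, 0, 0], [0, 0, 0], [0, 0, 0]]'

```text
time: 20.55
ee_pos: [498.9, -55.6, 169.4]
tool_rot: [-3.141, -0.001, 1.894]
contact_force: [-0.1, 0.5, -0.5]
gripper_width: 45.6
grasp_force: 32.6
```

Call:
servo_tool --slide '[[0.18, 0.04, -0.01], [0.36, 0.08, -0.02], [0.54, 0.12, -0.03], [0.73, 0.16, -0.04], [0.91, 0.2, -0.05]]' --rotation '[[0, 0, 0], [0, 0, 0], [0, 0, 0], [0, 0, 0], [0, 0, 0]]'

```text
time: 21.18
ee_pos: [488.8, 37.0, 174.5]
tool_rot: [-3.141, -0.001, 1.894]
contact_force: [-0.5, -0.2, -0.9]
gripper_width: 45.5
grasp_force: 32.6
```

Call:
servo_tool --slide '[[0.18, 0.03, 0], [0.36, 0.06, 0], [0.54, 0.1, 0], [0.72, 0.13, 0], [0.89, 0.17, 0]]' --rotation '[[0, 0, 0.022], [0, 0, 0.044], [0, 0, 0.066], [0, 0, 0.09], [0, 0, 0.111]]'

```text
time: 21.8
ee_pos: [476.5, 126.6, 174.5]
tool_rot: [-3.141, -0.0, 1.66]
contact_force: [0.6, 0.4, 0.1]
gripper_width: 45.1
grasp_force: 32.6
```

Call:
servo_tool --slide '[[0.2, -0.01, 0], [0.4, -0.02, 0], [0.6, -0.03, 0], [0.8, -0.04, 0], [0.91, -0.04, 0]]' --rotation '[[0, 0, 0.024], [0, 0, 0.048], [0, 0, 0.072], [0, 0, 0.096], [0, 0, 0.118]]'

```text
time: 22.42
ee_pos: [464.0, 217.1, 174.4]
tool_rot: [-3.141, 0.0, 1.414]
contact_force: [0.1, -0.8, -0.1]
gripper_width: 45.4
grasp_force: 32.6
```

Call:
servo_tool --slide '[[0.2, -0.05, 0.02], [0.38, -0.1, 0.06], [0.5, -0.14, 0.14], [0.55, -0.14, 0.25], [0.55, -0.14, 0.38]]' --rotation '[[0, 0, 0], [0, 0, 0], [0, 0, 0], [0, 0, 0], [0, 0, 0]]'

```text
time: 23.05
ee_pos: [460.3, 271.4, 135.8]
tool_rot: [-3.141, 0.0, 1.413]
contact_force: [-0.8, 0.2, -1.0]
gripper_width: 45.5
grasp_force: 32.6
```

```bash
python3 - <<'E'
from h import *
get_image('top')
s=r.state();p=s['ee_pos'];y=np.degrees(s['tool_rot'][2]);print(p,y)
plan((*p,y),[(460.4,271.6,90,81),(460.4,271.6,55.5,81)])
E
```

```text
[459.83986841 270.76366435 134.34366633] 80.9632916525319
(460.4, 271.6, 90, 81) [0.009 0.004 0.443] rz -0.0
(460.4, 271.6, 55.5, 81) [ 0.    -0.     0.345] rz 0.0
```

Call:
servo_tool --slide '[[0.01, 0, 0.1], [0.01, 0, 0.2], [0.01, 0, 0.3], [0.01, 0, 0.4], [0.01, 0, 0.45]]' --rotation '[[0, 0, 0], [0, 0, 0], [0, 0, 0], [0, 0, 0], [0, 0, 0]]'

```text
time: 23.72
ee_pos: [460.3, 272.5, 91.2]
tool_rot: [-3.141, 0.0, 1.414]
contact_force: [-0.1, 0.1, -0.9]
gripper_width: 45.6
grasp_force: 32.6
```

Call:
servo_tool --slide '[[0, 0, 0.08], [0, 0, 0.15], [0, 0, 0.22], [0, 0, 0.29], [0, 0, 0.34]]' --rotation '[[0, 0, 0], [0, 0, 0], [0, 0, 0], [0, 0, 0], [0, 0, 0]]'

```text
time: 24.35
ee_pos: [460.4, 272.6, 57.4]
tool_rot: [-3.141, 0.0, 1.414]
contact_force: [-0.7, 0.2, 0.3]
gripper_width: 45.7
grasp_force: 32.6
```

Call:
servo_tool --slide '[[0, 0, 0.01], [0, 0, 0.02], [0, 0, 0.02], [0, 0, 0.02], [0, 0, 0.02]]' --rotation '[[0, 0, 0], [0, 0, 0], [0, 0, 0], [0, 0, 0], [0, 0, 0]]'

```text
time: 24.98
ee_pos: [460.5, 272.7, 55.9]
tool_rot: [3.142, -0.0, 1.414]
contact_force: [0.7, 0.3, -0.8]
gripper_width: 45.5
grasp_force: 32.6
```

Call:
servo_tool --slide '[[0, 0, 0], [0, 0, 0], [0, 0, 0], [0, 0, 0], [0, 0, 0]]' --rotation '[[0, 0, 0], [0, 0, 0], [0, 0, 0], [0, 0, 0], [0, 0, 0]]' --grip 0.72

```text
time: 25.6
ee_pos: [460.4, 272.7, 55.9]
tool_rot: [-3.142, -0.0, 1.414]
contact_force: [-0.4, 0.4, 0.7]
gripper_width: 61.2
grasp_force: 0.0
```

Call:
servo_tool --slide '[[0, 0, -0.1], [0, 0, -0.3], [0, 0, -0.5], [0, 0, -0.75], [0, 0, -1.0]]' --rotation '[[0, 0, 0], [0, 0, 0], [0, 0, 0], [0, 0, 0], [0, 0, 0]]'

```text
time: 26.22
ee_pos: [460.4, 272.6, 157.3]
tool_rot: [3.141, -0.0, 1.414]
contact_force: [0.5, 0.4, 0.7]
gripper_width: 61.6
grasp_force: 0.0
```

```bash
python3 - <<'E'
from h import *
s=r.state();p=s['ee_pos'];y=np.degrees(s['tool_rot'][2]);print(p,y)
plan((*p,y),[(478,182,165,81),(495,90,170,94),(502,-5,170,108.5),(500,-109.5,150,108.5)])
E
```

```text
[460.37712549 272.59794431 157.34761082] 80.99264228050771
(478, 182, 165, 81) [-0.867  0.316 -0.077] rz -0.0
(495, 90, 170, 94) [-0.882  0.312 -0.05 ] rz -0.108
(502, -5, 170, 108.5) [-0.953  0.004  0.   ] rz -0.121
(500, -109.5, 150, 108.5) [-0.985 -0.351  0.2  ] rz -0.0
```

Call:
servo_tool --slide '[[-0.17, 0.06, -0.02], [-0.34, 0.12, -0.03], [-0.52, 0.18, -0.05], [-0.7, 0.25, -0.06], [-0.87, 0.32, -0.08]]' --rotation '[[0, 0, 0], [0, 0, 0], [0, 0, 0], [0, 0, 0], [0, 0, 0]]'

```text
time: 26.85
ee_pos: [478.4, 179.8, 163.3]
tool_rot: [-3.141, 0.001, 1.413]
contact_force: [-0.4, -0.6, -0.6]
gripper_width: 61.4
grasp_force: 0.0
```

Call:
servo_tool --slide '[[-0.18, 0.06, -0.01], [-0.36, 0.12, -0.02], [-0.54, 0.18, -0.03], [-0.72, 0.25, -0.04], [-0.88, 0.31, -0.05]]' --rotation '[[0, 0, -0.02], [0, 0, -0.04], [0, 0, -0.06], [0, 0, -0.085], [0, 0, -0.108]]'

```text
time: 27.48
ee_pos: [495.0, 88.0, 168.3]
tool_rot: [-3.14, 0.0, 1.64]
contact_force: [0.0, -0.1, 0.5]
gripper_width: 61.9
grasp_force: 0.0
```

Call:
servo_tool --slide '[[-0.19, 0, 0], [-0.38, 0, 0], [-0.57, 0, 0], [-0.76, 0, 0], [-0.95, 0, 0]]' --rotation '[[0, 0, -0.024], [0, 0, -0.048], [0, 0, -0.072], [0, 0, -0.096], [0, 0, -0.121]]'

```text
time: 28.1
ee_pos: [501.2, -6.6, 168.3]
tool_rot: [-3.14, -0.0, 1.894]
contact_force: [-0.7, -0.4, 0.1]
gripper_width: 61.3
grasp_force: 0.0
```

Call:
servo_tool --slide '[[-0.25, -0.09, 0.05], [-0.5, -0.18, 0.1], [-0.75, -0.27, 0.15], [-0.98, -0.35, 0.2], [-0.98, -0.35, 0.2]]' --rotation '[[0, 0, 0], [0, 0, 0], [0, 0, 0], [0, 0, 0], [0, 0, 0]]'

```text
time: 28.72
ee_pos: [498.5, -111.4, 147.9]
tool_rot: [-3.14, -0.0, 1.89]
contact_force: [0.4, 1.1, -0.3]
gripper_width: 61.6
grasp_force: 0.0
```

```bash
python3 - <<'E'
from h import *
get_image('top')
a=get_image('top');b=get_image('side')
cv2.imwrite('pics/g4.png',np.hstack([cv2.resize(a[180:280,150:440],(580,200),interpolation=2),cv2.resize(b[130:330,200:400],(200,200),interpolation=2)]))
s=r.state();p=s['ee_pos'];y=np.degrees(s['tool_rot'][2]);print(p,y)
plan((*p,y),[(500,-109.5,58.5,108.5)])
E
```

```text
[ 499.38893683 -108.56056192  148.69003835] 108.48589142936594
(500, -109.5, 58.5, 108.5) [-0.011  0.003  0.902] rz -0.0
```

View pics/g4.png

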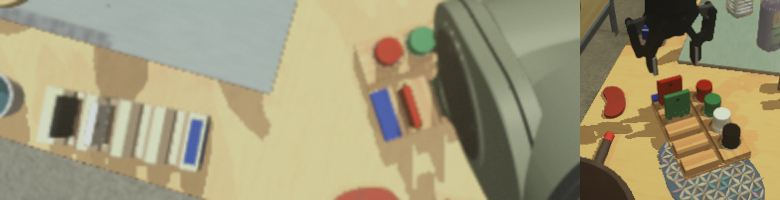

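Black and white stand in adjacent setter slots at (65,117) and (97,122); the four jars are in place in the side view. Next is green.

Call:
servo_tool --slide '[[-0.01, 0, 0.18], [-0.01, 0, 0.38], [-0.01, 0, 0.58], [-0.01, 0, 0.78], [-0.01, 0, 0.9]]' --rotation '[[0, 0, 0], [0, 0, 0], [0, 0, 0], [0, 0, 0], [0, 0, 0]]'

```text
time: 29.5
ee_pos: [499.8, -109.2, 58.1]
tool_rot: [-3.141, -0.001, 1.894]
contact_force: [-0.2, -0.1, 0.1]
gripper_width: 61.5
grasp_force: 0.0
```

Call:
servo_tool --slide '[[0, 0, 0], [0, 0, 0], [0, 0, 0], [0, 0, 0], [0, 0, 0]]' --rotation '[[0, 0, 0], [0, 0, 0], [0, 0, 0], [0, 0, 0], [0, 0, 0]]' --grip 0.4

```text
time: 30.12
ee_pos: [500.0, -109.9, 59.0]
tool_rot: [3.141, -0.0, 1.893]
contact_force: [-0.4, -0.3, -1.1]
gripper_width: 45.4
grasp_force: 31.2
```

```bash
python3 - <<'E'
from h import *
s=r.state();p=s['ee_pos'];y=np.degrees(s['tool_rot'][2]);print(p,y)
plan((*p,y),[(*p[:2],p[2]+99,108.5),(490,-20,170,108.5),(480,70,175,100),(467,155,175,81),(454.2,232.6,140,81)])
E
```

```text
[ 500.04450311 -109.86212764   58.9523176 ] 108.46913058914235
(np.float64(500.0445031053634), np.float64(-109.86212764391827), np.float64(157.95231760361514), 108.5) [ 0.    0.   -0.99] rz -0.0
(490, -20, 170, 108.5) [ 0.884  0.19  -0.12 ] rz -0.0
(480, 70, 175, 100) [ 0.885  0.191 -0.05 ] rz 0.071
(467, 155, 175, 81) [0.86 0.02 0.  ] rz 0.158
(454.2, 232.6, 140, 81) [ 0.746 -0.248  0.35 ] rz 0.0
```

Call:
servo_tool --slide '[[0, 0, -0.1], [0, 0, -0.3], [0, 0, -0.55], [0, 0, -0.8], [0, 0, -0.99]]' --rotation '[[0, 0, 0], [0, 0, 0], [0, 0, 0], [0, 0, 0], [0, 0, 0]]'

```text
time: 30.75
ee_pos: [500.0, -109.9, 159.5]
tool_rot: [3.141, 0.0, 1.893]
contact_force: [0.2, -0.8, -1.7]
gripper_width: 45.8
grasp_force: 31.2
```

Call:
servo_tool --slide '[[0.1, 0.03, -0.08], [0.28, 0.06, -0.12], [0.48, 0.1, -0.12], [0.68, 0.15, -0.12], [0.88, 0.19, -0.12]]' --rotation '[[0, 0, 0], [0, 0, 0], [0, 0, 0], [0, 0, 0], [0, 0, 0]]'

```text
time: 31.38
ee_pos: [489.5, -18.3, 169.4]
tool_rot: [-3.141, -0.001, 1.894]
contact_force: [0.4, -0.6, -0.6]
gripper_width: 45.3
grasp_force: 31.2
```

Call:
servo_tool --slide '[[0.18, 0.04, -0.01], [0.36, 0.08, -0.02], [0.54, 0.12, -0.03], [0.72, 0.16, -0.04], [0.88, 0.19, -0.05]]' --rotation '[[0, 0, 0.014], [0, 0, 0.028], [0, 0, 0.042], [0, 0, 0.056], [0, 0, 0.071]]'

```text
time: 32.0
ee_pos: [479.3, 71.1, 174.5]
tool_rot: [-3.141, -0.0, 1.745]
contact_force: [-0.3, 0.1, 0.6]
gripper_width: 45.2
grasp_force: 31.2
```

Call:
servo_tool --slide '[[0.17, 0, 0], [0.34, 0.01, 0], [0.51, 0.01, 0], [0.68, 0.02, 0], [0.86, 0.02, 0]]' --rotation '[[0, 0, 0.032], [0, 0, 0.064], [0, 0, 0.096], [0, 0, 0.128], [0, 0, 0.158]]'

```text
time: 32.62
ee_pos: [466.3, 155.8, 174.4]
tool_rot: [-3.141, 0.0, 1.412]
contact_force: [-1.0, 0.2, -0.8]
gripper_width: 45.8
grasp_force: 31.2
```

Call:
servo_tool --slide '[[0.2, -0.06, 0.02], [0.4, -0.13, 0.06], [0.6, -0.2, 0.14], [0.74, -0.25, 0.25], [0.74, -0.25, 0.35]]' --rotation '[[0, 0, 0], [0, 0, 0], [0, 0, 0], [0, 0, 0], [0, 0, 0]]'

```text
time: 33.25
ee_pos: [453.4, 232.2, 138.9]
tool_rot: [-3.141, 0.0, 1.415]
contact_force: [0.1, -0.6, 0.4]
gripper_width: 45.3
grasp_force: 31.2
```

```bash
python3 - <<'E'
from h import *
get_image('top')
s=r.state();p=s['ee_pos'];y=np.degrees(s['tool_rot'][2]);print(p,y)
plan((*p,y),[(454.2,232.6,90,81),(454.2,232.6,55.5,81)])
E
```

```text
[453.474241   230.9930735  137.92591538] 81.03372948402583
(454.2, 232.6, 90, 81) [0.017 0.005 0.479] rz 0.0
(454.2, 232.6, 55.5, 81) [ 0.    -0.     0.345] rz 0.0
```

Call:
servo_tool --slide '[[0.02, 0, 0.1], [0.02, 0, 0.2], [0.02, 0, 0.32], [0.02, 0, 0.42], [0.02, 0, 0.48]]' --rotation '[[0, 0, 0], [0, 0, 0], [0, 0, 0], [0, 0, 0], [0, 0, 0]]'

```text
time: 33.92
ee_pos: [454.5, 233.0, 91.1]
tool_rot: [-3.141, 0.0, 1.413]
contact_force: [0.7, 0.0, -0.5]
gripper_width: 45.5
grasp_force: 31.2
```

Call:
servo_tool --slide '[[0, 0, 0.08], [0, 0, 0.16], [0, 0, 0.24], [0, 0, 0.31], [0, 0, 0.36]]' --rotation '[[0, 0, 0], [0, 0, 0], [0, 0, 0], [0, 0, 0], [0, 0, 0]]'

```text
time: 34.55
ee_pos: [454.5, 233.1, 55.4]
tool_rot: [-3.141, 0.0, 1.414]
contact_force: [0.1, 0.5, -0.8]
gripper_width: 45.8
grasp_force: 31.2
```

Call:
servo_tool --slide '[[0, 0, 0], [0, 0, 0], [0, 0, 0], [0, 0, 0], [0, 0, 0]]' --rotation '[[0, 0, 0], [0, 0, 0], [0, 0, 0], [0, 0, 0], [0, 0, 0]]' --grip 0.72

```text
time: 35.17
ee_pos: [454.6, 233.2, 55.9]
tool_rot: [3.142, -0.0, 1.414]
contact_force: [0.6, -0.3, 0.4]
gripper_width: 61.4
grasp_force: 0.0
```

Call:
servo_tool --slide '[[0, 0, -0.1], [0, 0, -0.3], [0, 0, -0.5], [0, 0, -0.75], [0, 0, -1.0]]' --rotation '[[0, 0, 0], [0, 0, 0], [0, 0, 0], [0, 0, 0], [0, 0, 0]]'

```text
time: 35.8
ee_pos: [454.5, 233.1, 157.3]
tool_rot: [3.141, -0.0, 1.414]
contact_force: [-0.8, -0.3, -0.5]
gripper_width: 61.6
grasp_force: 0.0
```

```bash
python3 - <<'E'
from h import *
s=r.state();p=s['ee_pos'];y=np.degrees(s['tool_rot'][2]);print(p,y)
plan((*p,y),[(470,140,165,85),(484,45,170,100),(487.3,-30,165,108.5),(487.3,-71.6,150,108.5)])
E
```

```text
[454.52223732 233.09591448 157.33009132] 80.98903903317168
(470, 140, 165, 85) [-0.895  0.299 -0.077] rz -0.033
(484, 45, 170, 100) [-0.934  0.222 -0.05 ] rz -0.125
(487.3, -30, 165, 108.5) [-0.744 -0.098  0.05 ] rz -0.071
(487.3, -71.6, 150, 108.5) [-0.395 -0.132  0.15 ] rz -0.0
```

Call:
servo_tool --slide '[[-0.17, 0.06, -0.02], [-0.35, 0.12, -0.03], [-0.53, 0.18, -0.05], [-0.71, 0.24, -0.06], [-0.89, 0.3, -0.08]]' --rotation '[[0, 0, 0], [0, 0, -0.01], [0, 0, -0.02], [0, 0, -0.025], [0, 0, -0.033]]'

```text
time: 36.42
ee_pos: [470.2, 139.0, 163.7]
tool_rot: [-3.141, 0.0, 1.483]
contact_force: [0.1, -0.5, 0.6]
gripper_width: 61.3
grasp_force: 0.0
```

Call:
servo_tool --slide '[[-0.18, 0.04, -0.01], [-0.37, 0.09, -0.02], [-0.56, 0.13, -0.03], [-0.75, 0.18, -0.04], [-0.93, 0.22, -0.05]]' --rotation '[[0, 0, -0.025], [0, 0, -0.05], [0, 0, -0.075], [0, 0, -0.1], [0, 0, -0.125]]'

```text
time: 37.05
ee_pos: [483.8, 44.4, 168.7]
tool_rot: [-3.141, 0.0, 1.746]
contact_force: [-0.4, 0.4, -0.4]
gripper_width: 61.3
grasp_force: 0.0
```

Call:
servo_tool --slide '[[-0.15, -0.02, 0.01], [-0.3, -0.04, 0.02], [-0.45, -0.06, 0.03], [-0.6, -0.08, 0.04], [-0.74, -0.1, 0.05]]' --rotation '[[0, 0, -0.014], [0, 0, -0.028], [0, 0, -0.042], [0, 0, -0.056], [0, 0, -0.071]]'

```text
time: 37.67
ee_pos: [486.5, -30.0, 163.6]
tool_rot: [-3.141, 0.0, 1.894]
contact_force: [0.5, -0.7, -0.2]
gripper_width: 61.5
grasp_force: 0.0
```

Call:
servo_tool --slide '[[-0.13, -0.04, 0.05], [-0.26, -0.08, 0.1], [-0.39, -0.13, 0.15], [-0.39, -0.13, 0.15], [-0.39, -0.13, 0.15]]' --rotation '[[0, 0, 0], [0, 0, 0], [0, 0, 0], [0, 0, 0], [0, 0, 0]]'

```text
time: 38.3
ee_pos: [487.0, -69.3, 148.9]
tool_rot: [3.141, -0.0, 1.894]
contact_force: [-0.5, 0.3, -0.3]
gripper_width: 61.5
grasp_force: 0.0
```

```bash
python3 - <<'E'
from h import *
get_image('top')
s=r.state();p=s['ee_pos'];y=np.degrees(s['tool_rot'][2]);print(p,y)
plan((*p,y),[(487.3,-71.6,58.5,108.5)])
E
```

```text
[487.06269805 -69.16722781 148.95956908] 108.50737363680793
(487.3, -71.6, 58.5, 108.5) [-0.024 -0.005  0.905] rz 0.0
```

Call:
servo_tool --slide '[[-0.02, 0, 0.18], [-0.02, 0, 0.38], [-0.02, 0, 0.58], [-0.02, 0, 0.78], [-0.02, 0, 0.9]]' --rotation '[[0, 0, 0], [0, 0, 0], [0, 0, 0], [0, 0, 0], [0, 0, 0]]'

```text
time: 38.98
ee_pos: [487.6, -71.1, 58.2]
tool_rot: [-3.141, -0.0, 1.894]
contact_force: [1.0, 0.6, 0.6]
gripper_width: 61.4
grasp_force: 0.0
```

Call:
servo_tool --slide '[[0, 0, 0], [0, 0, 0], [0, 0, 0], [0, 0, 0], [0, 0, 0]]' --rotation '[[0, 0, 0], [0, 0, 0], [0, 0, 0], [0, 0, 0], [0, 0, 0]]' --grip 0.4

```text
time: 39.6
ee_pos: [487.6, -71.7, 59.0]
tool_rot: [3.141, -0.0, 1.893]
contact_force: [-1.2, 0.2, -0.7]
gripper_width: 45.4
grasp_force: 33.5
```

```bash
python3 - <<'E'
from h import *
s=r.state();p=s['ee_pos'];y=np.degrees(s['tool_rot'][2]);print(p,y)
plan((*p,y),[(*p[:2],p[2]+99,108.5),(476,15,170,108.5),(464,100,175,95),(450,185,165,81),(447.9,193.1,140,81)])
E
```

```text
[487.64877601 -71.67155541  58.95267023] 108.46426399676173
(np.float64(487.64877600586703), np.float64(-71.6715554098218), np.float64(157.95267022954368), 108.5) [ 0.    0.   -0.99] rz -0.0
(476, 15, 170, 108.5) [ 0.859  0.165 -0.12 ] rz -0.0
(464, 100, 175, 95) [ 0.844  0.156 -0.05 ] rz 0.113
(450, 185, 165, 81) [ 0.859 -0.065  0.1  ] rz 0.117
(447.9, 193.1, 140, 81) [ 0.077 -0.033  0.25 ] rz 0.0
```

Call:
servo_tool --slide '[[0, 0, -0.1], [0, 0, -0.3], [0, 0, -0.55], [0, 0, -0.8], [0, 0, -0.99]]' --rotation '[[0, 0, 0], [0, 0, 0], [0, 0, 0], [0, 0, 0], [0, 0, 0]]'

```text
time: 40.22
ee_pos: [487.6, -71.7, 159.5]
tool_rot: [3.141, 0.0, 1.893]
contact_force: [0.6, -0.6, -1.1]
gripper_width: 45.4
grasp_force: 33.5
```

Call:
servo_tool --slide '[[0.1, 0.03, -0.08], [0.28, 0.06, -0.12], [0.48, 0.1, -0.12], [0.68, 0.14, -0.12], [0.86, 0.17, -0.12]]' --rotation '[[0, 0, 0], [0, 0, 0], [0, 0, 0], [0, 0, 0], [0, 0, 0]]'

```text
time: 40.85
ee_pos: [475.8, 17.4, 169.4]
tool_rot: [-3.141, -0.001, 1.895]
contact_force: [0.5, 0.2, -0.3]
gripper_width: 45.6
grasp_force: 33.6
```

Call:
servo_tool --slide '[[0.17, 0.03, -0.01], [0.34, 0.06, -0.02], [0.51, 0.1, -0.03], [0.68, 0.13, -0.04], [0.84, 0.16, -0.05]]' --rotation '[[0, 0, 0.022], [0, 0, 0.044], [0, 0, 0.066], [0, 0, 0.09], [0, 0, 0.113]]'

```text
time: 41.48
ee_pos: [464.1, 101.9, 174.4]
tool_rot: [-3.141, -0.0, 1.656]
contact_force: [0.4, -0.7, -0.7]
gripper_width: 45.4
grasp_force: 33.5
```

Call:
servo_tool --slide '[[0.2, -0.01, 0.02], [0.4, -0.03, 0.06], [0.6, -0.05, 0.1], [0.78, -0.06, 0.2], [0.92, -0.1, 0.35]]' --rotation '[[0, 0, 0.024], [0, 0, 0.048], [0, 0, 0.072], [0, 0, 0.096], [0, 0, 0.117]]'

```text
time: 42.1
ee_pos: [446.2, 192.8, 139.3]
tool_rot: [-3.141, -0.0, 1.411]
contact_force: [-0.6, 0.5, -0.5]
gripper_width: 45.6
grasp_force: 33.5
```

```bash
python3 - <<'E'
from h import *
get_image('top');get_image('top')
s=r.state();p=s['ee_pos'];y=np.degrees(s['tool_rot'][2]);print(p,y)
plan((*p,y),[(447.9,193.1,90,81),(447.9,193.1,55.5,81)])
E
```

```text
[445.32172822 192.96194423 138.56731359] 81.02794163252317
(447.9, 193.1, 90, 81) [0.005 0.025 0.486] rz 0.0
(447.9, 193.1, 55.5, 81) [ 0.    -0.     0.345] rz 0.0
```

Call:
servo_tool --slide '[[0, 0.03, 0.1], [0, 0.03, 0.2], [0, 0.03, 0.32], [0, 0.03, 0.42], [0, 0.03, 0.48]]' --rotation '[[0, 0, 0], [0, 0, 0], [0, 0, 0], [0, 0, 0], [0, 0, 0]]'

```text
time: 42.82
ee_pos: [450.0, 190.3, 91.1]
tool_rot: [-3.141, 0.0, 1.411]
contact_force: [1.1, 0.5, 0.2]
gripper_width: 45.4
grasp_force: 33.5
```

Call:
servo_tool --slide '[[0, 0, 0.08], [0, 0, 0.16], [0, 0, 0.24], [0, 0, 0.31], [0, 0, 0.36]]' --rotation '[[0, 0, 0], [0, 0, 0], [0, 0, 0], [0, 0, 0], [0, 0, 0]]'

```text
time: 43.45
ee_pos: [450.4, 191.0, 55.5]
tool_rot: [3.141, -0.001, 1.412]
contact_force: [0.9, 5.9, 2.0]
gripper_width: 45.9
grasp_force: 33.8
```

Call:
servo_tool --slide '[[0.01, 0, 0], [0.02, 0, 0], [0.025, 0, 0], [0.025, 0, 0], [0.025, 0, 0]]' --rotation '[[0, 0, 0], [0, 0, 0], [0, 0, 0], [0, 0, 0], [0, 0, 0]]'

```text
time: 44.08
ee_pos: [450.5, 192.8, 55.9]
tool_rot: [-3.142, -0.0, 1.411]
contact_force: [-0.8, -0.6, -0.4]
gripper_width: 45.3
grasp_force: 33.5
```

Call:
servo_tool --slide '[[0, 0, 0], [0, 0, 0], [0, 0, 0], [0, 0, 0], [0, 0, 0]]' --rotation '[[0, 0, 0], [0, 0, 0], [0, 0, 0], [0, 0, 0], [0, 0, 0]]' --grip 0.72

```text
time: 44.7
ee_pos: [450.6, 192.9, 55.9]
tool_rot: [-3.142, -0.0, 1.411]
contact_force: [0.0, 0.1, -0.6]
gripper_width: 61.5
grasp_force: 0.0
```

Call:
servo_tool --slide '[[0, 0, -0.1], [0, 0, -0.3], [0, 0, -0.5], [0, 0, -0.75], [0, 0, -1.0]]' --rotation '[[0, 0, 0], [0, 0, 0], [0, 0, 0], [0, 0, 0], [0, 0, 0]]'

```text
time: 45.32
ee_pos: [450.5, 192.8, 157.3]
tool_rot: [3.141, -0.0, 1.411]
contact_force: [0.6, 0.5, -0.5]
gripper_width: 61.2
grasp_force: 0.0
```

Call:
servo_tool --slide '[[-0.2, 0, -0.2], [-0.4, 0, -0.4], [-0.6, 0, -0.6], [-0.8, 0, -0.8], [-1.0, 0, -0.9]]' --rotation '[[0, 0, 0], [0, 0, 0], [0, 0, 0], [0, 0, 0], [0, 0, 0]]'

```text
time: 45.95
ee_pos: [434.6, 93.4, 247.4]
tool_rot: [3.14, -0.0, 1.411]
contact_force: [-0.1, -0.6, 0.2]
gripper_width: 61.2
grasp_force: 0.0
```

Call:
servo_tool --slide '[[-0.2, 0, 0], [-0.4, 0, 0], [-0.6, 0, 0], [-0.8, 0, 0], [-1.0, 0, 0]]' --rotation '[[0, 0, 0], [0, 0, 0], [0, 0, 0], [0, 0, 0], [0, 0, 0]]'

```text
time: 46.58
ee_pos: [418.5, -5.3, 246.5]
tool_rot: [3.141, -0.0, 1.412]
contact_force: [0.3, 0.4, -0.1]
gripper_width: 61.5
grasp_force: 0.0
```

```bash
python3 - <<'E'
from h import *
get_image('top')
S=(457.3,252.4,2.984)
a=get_image('top');b=get_image('side')
cv2.imwrite('pics/g5.png',np.hstack([cv2.resize(a[200:280,150:260],(390,284),interpolation=2),cv2.resize(b[90:190,230:340],(390,355),interpolation=2)[:284]]))
from itertools import product
for n,y in zip(['red','green','white','black'],(60,20,-20,-60)):
    for c in K:
        L=place_of(c,n+'_tile');e=proj(c,tf(S,(0,y,14)))[0]
        print(n,c,e.round(1),[(np.round(d['pixel'],1),round(d['p'],2)) for d in L[:1]])
E
```

```text
red top [238.1 247.8] [(array([241.9, 249.4]), 0.74)]
red side [274.2 161. ] [(array([274.2, 162.7]), 0.97)]
green top [221.4 244.6] [(array([224.4, 244.4]), 0.59)]
green side [277.2 151.7] []
white top [204.8 241.5] [(array([203.9, 242.7]), 0.72)]
white side [280.1 143. ] [(array([281.3, 142.8]), 0.68)]
black top [188.4 238.3] [(array([191.6, 235.3]), 0.66)]
black side [282.8 134.7] [(array([328.5, 229.9]), 0.3)]
```

View pics/g5.png

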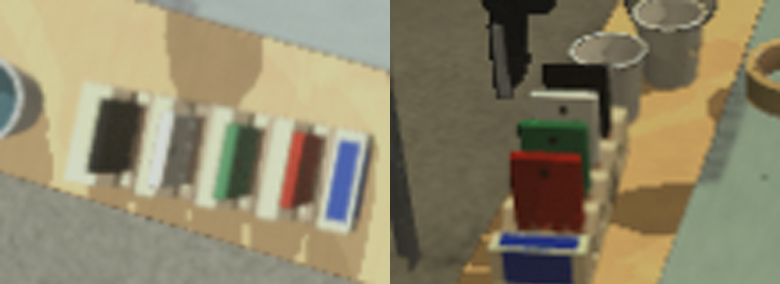

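All four tiles stand in the setter, with red next to the blue mark, then green, white and black. They are centred and upright, and the arm is clear.

```bash
python3 -c "
from rig import r
print(r.close_job())"
```

```text
the job is handed in; nothing more can be done
None
```

I moved all four tiles into the setter in their original order (red at the blue-marked end, then green, white, black) and handed the job in at about 47 s; the last pictures show every tile standing upright in its own slot. The jars looked in place in a picture taken midway; I did not check them again after moving the last two tiles, and the hand-in gave no verdict.

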